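Fasten the drip post: start and drive the square-headed screw

TASK

The water-drip post's aluminium foot plate still lacks one screw. Take the square-headed self-tapping screw out of its wooden block, stand its point in the open hole of the plate, then push down firmly while turning it clockwise so that it cuts its thread, and keep on until its collar sits down on the plate; then let go. Push hard enough to make it bite but never so hard that the board sinks deep into its soft rubber feet, and leave the cup, the stone slab and the jar alone.

Things in the scene. Friction and masses are not known exactly. Their poses are not given: they have to be found in the camera images.
- screw_head (a point): Centre of the head of the loose steel screw, half-way up. The screw stands point down; point z is its axis, up. The head is an upright square block 22 x 22 mm (sides along point x and y: grip across either pair of sides), 26 mm high. Under it a neck 10 mm in diameter, 16 mm long, then a collar 24 mm in diameter, 4 mm thick, underside 33 mm below this point. Mass about 60 g.
- screw_collar (a point): Centre of the underside of the screw's collar, on its axis; axes as the head's. At the start it rests on top of the wooden block. Below it the shank, 12 mm in diameter.
- hole (a point): Centre of the mouth of the open hole, level with the foot plate's top, z up, about 46 mm above the bench. Hole 13.2 mm in diameter, 2 mm chamfer. The screw drops in until its point meets uncut wood 21.6 to 23.6 mm down (varies, not told): the collar is then 2.4 to 4.4 mm off the plate, so up to 4 rad of biting turn seats it. It stays when released and can be regripped.
- board (a joint): How far the board is pressed down on its springy rubber feet, m (0 at rest): about 1 mm per 10 N. More than 2.2 mm (about 22 N) is too hard.
- caddy: Fixed wooden block 90 x 60 x 28 mm (x, y, z) with a 14.5 mm hole through its middle, in which the screw stands at the start; the origin is the centre of its underside, on the bench.
- cup: Open white plastic cup, 76 mm wide and 100 mm high; bystander. Origin at the centre of its underside.
- slab: Flat stone slab 80 x 55 x 14 mm; bystander. Origin at the centre of its underside.
- polish: Grey jar 50 mm wide, 85 mm high; bystander. Origin at the centre of its underside.
- screw_tip (a point): The screw's blunt point, 26 mm below the collar's underside, 59 mm below the head's centre; it tapers from 12 to 9 mm over the last 7 mm. Fast self-tapping thread: turned clockwise (from above) it goes down 7 mm a turn (1.1 mm per rad), but only bites under about 8 to 10 N or more along its axis; with less it spins in place. Pushing without turning does nothing. Turning is light, below 0.1 N m.
- stand: The rubber feet under the drip post's board; origin on the bench, right below the hole. The board is 130 mm wide (x) and reaches from 60 mm before the hole to 215 mm beyond it (y). The post, 181 mm high above the bench, stands 125 mm from the hole towards +y; an identical screw, already driven home, is 175 mm from the hole.
There are look-alikes about, which are no part of the job. Of the things that look like the part that bears screw_head, the smaller one is meant.

How it is judged:
By the outcome, as a careful person would: the job done as asked, in the order asked, and still so for the second after the job is handed in, with the robot touching nothing.
It also fails if it takes over 67 s, if anything falls off the work surface, if the arm or the gripper's body presses on something with over 40 N, if the wrist force passes 120 N, or if a joint passes its speed limit or range.

ROBOT

A 6-joint arm with a two-finger parallel gripper is mounted at the origin on the work surface. World frame = base frame: x ahead of the robot, y to its left, z up, the work surface at z = 0. Lengths are in mm, angles in degrees, forces in N, time in s.
With the tool pointing down it reaches from about 350 to 725 mm from the base axis. Payload 6 kg.
Tool frame: the origin (TCP) lies at the very end of the fingers, on their centre line; the grasp point (between the pads) lies 19 mm behind it; z points along the fingers, y is the line along which they close (so a half turn about z gives the same grasp; the last joint's range is limited). The gripper opens to 85 mm and grips with 20 to 120 N. Pads are 22 mm wide; open, the fingers measure 114 mm over their backs; the gripper's body (76 mm by 85 mm) begins 54 mm behind the grasp point. The pads swing forward as they close: fully open they stand 13 mm farther back than shut.
Start: joints at [86.786, 2.303, 4.859, 0, -92.561, -19.12], TCP at [227.975, 554.979, 231.261] pointing down, gripper open.
Joint ranges: [-146.85, 146.85], [-73.84, 115.35], [-62.03, 85.46], [-188.31, 113.3], [-161.28, -10.13], [-171.36, 171.36]. Speed limits (degrees/s): [147.25, 147.25, 172.46, 180, 180, 180].

INTERFACE

Orientations are given as a 3x3 rotation matrix whose columns are the frame's x, y, z axes.
In Python, from plant import arm gives the robot as it stands.
- The arm moves only by the tool step_arm, never from a script. Its argument "plan" is a list of rows, each an object with "gripper": the finger opening in mm, from 0 to 85.4; "delta_pos": the shift along the tool's x, y, z in mm, a list of three; "yaw": the turn about the tool's z in rad. In form: [{"gripper": gripper, "delta_pos": [x, y, z], "yaw": yaw}, ...]. A call has 1 to 12 rows; each row is the pose to reach, as a shift and turn from the pose commanded when the call began, along the tool's axes at that moment; what a row does not reach only later rows make up. A row lasts 1/8 s, in which the tool goes at most 62.5 mm and 10.7 degrees, less where a joint would pass 70% of its speed; a pose out of reach is approached as far as the arm can. A call with a gripper value outside its range is refused whole. The fingers move at their own pace and stop on an object; the grip force is fixed at half the most. Time passes only in rows, so rows that repeat a pose let the fingers close. It gives the time, the measured TCP pose, the force, the opening and the grip force at its end, in the units of the state.
- arm.read_state(): the state, without advancing time (a new reading comes with each control period).
- arm.get_image(name): name is "scene" or "top" or "wrist"; returns a dict with "color" (400x640x3 uint8, blue, green, red), "depth" (400x640 float32, mm along the optical axis (not along the pixel's ray), 0 where there is no reading), "fovy" (degrees; the focal length in pixels is half the picture's height over the tangent of half this angle, whatever the lens; pixels are square), "cx", "cy" (the principal point, pixels), "R" (3x3) and "t" (3): a world point X has camera coordinates R X + t. Camera axes: x right, y down, z forward; pixel columns grow to the right and rows downward; lengths in mm; the calibration is good to about 2 mm. A picture is of the moment at which its call begins.
- arm.job_done(): hands the job in; it is judged then, once.
The state is a dict: "clock": time; "joint_pos": joint angles; "qvel": joint speeds; "effort": joint torques, N m; "eef_pos": TCP position; "orientation": TCP orientation; "contact_force": force on the tool from outside, world axes, zero at the start; "ft_torque": the same for the moment, N m; "finger_gap": finger opening in mm; "finger_force": force on a finger pad.
Only numpy, scipy, OpenCV 4.12 (cv2) and the standard library are available. Lean on these libraries where they do the work, as an engineer would, in place of code of your own. Each camera call takes 0.05 s, during which the arm holds its last target. There are 200 camera calls.

## Working session

There is one attempt and no reset: what is moved stays moved. The work goes in short steps, Python scripts to look and compute and a tool call to move; the robot and the scene stay as the last step left them, time stands still between calls to the robot, and variables do not carry over. Pictures are saved under pics/ and viewed, at most 10 in all, crops included, and the job is handed in when it is done.

Besides the shell and the picture viewer there is one more tool, called after "Call:" by a JSON object that holds its "fn" and its "kwargs", one argument or row to a line. step_arm: Moves the arm, as the interface text tells. Its arguments: {"type":"object","properties":{"plan":{"type":"array"}},"required":["plan"]}

```bash
mkdir -p pics; cat > h.py <<'E'
import numpy as np, cv2, pickle
from plant import arm
def grab(n,f):
    d=arm.get_image(n); pickle.dump(d,open(f'pics/{f}.pkl','wb')); cv2.imwrite(f'pics/{f}.png',d['color']); return d
def load(f): return pickle.load(open(f'pics/{f}.pkl','rb'))
def foc(d): return 200/np.tan(np.radians(d['fovy'])/2)
def onz(d,u,v,z):
    R,t=np.array(d['R']),np.array(d['t']); f=foc(d)
    r=R.T@np.array([(u-d['cx'])/f,(v-d['cy'])/f,1]); c=-R.T@t
    return c+r*(z-c[2])/r[2]
def dep(d):
    R,t=np.array(d['R']),np.array(d['t']); f=foc(d); v,u=np.mgrid[:400,:640]; Z=d['depth']
    P=np.stack([(u-d['cx'])/f*Z,(v-d['cy'])/f*Z,Z],-1)
    return (P-t)@R
def pix(d,X):
    p=np.array(d['R'])@X+d['t']; return foc(d)*p[:2]/p[2]+[d['cx'],d['cy']]
E
python3 - <<'E'
from h import *
a=grab('top','top0');b=grab('scene','sc0')
cv2.imwrite('pics/both.png',cv2.resize(np.vstack([a['color'],b['color']]),(480,600)))
for d in(a,b): print(foc(d),-np.array(d['R']).T@d['t'])
s=arm.read_state();print(s)
E
```

```text
387.4396034944622 [435.88893558  63.67356865 982.03757579]
382.84177416216573 [1058.86308949 -239.72800749  916.24293968]
{'clock': 0.1, 'joint_pos': array([ 8.67887202e+01,  2.33574668e+00,  4.80809556e+00, -2.30471407e-02,
       -9.25629370e+01, -1.91199862e+01]), 'qvel': array([ 0.01356736, -0.06775552,  0.08296286,  0.16974397,  0.00905439,
        0.0324514 ]), 'effort': array([-5.61501904e-03, -3.69341397e+01,  3.48273325e+01,  6.95147887e+00,
       -4.62251919e-03, -3.08400153e-06]), 'eef_pos': array([227.79435757, 554.75031946, 230.37511465]), 'orientation': array([[ 9.25009261e-01, -3.79944243e-01, -4.89783291e-04],
       [-3.79944534e-01, -9.25007962e-01, -1.55607119e-03],
       [ 1.38166848e-04,  1.62547075e-03, -9.99998669e-01]]), 'contact_force': array([-0.16996269, -0.88675385, -0.53025598]), 'ft_torque': array([0.00846859, 0.02666405, 0.0253381 ]), 'finger_force': 0.0, 'finger_gap': 85.24067103793652}
```

View pics/top0.png

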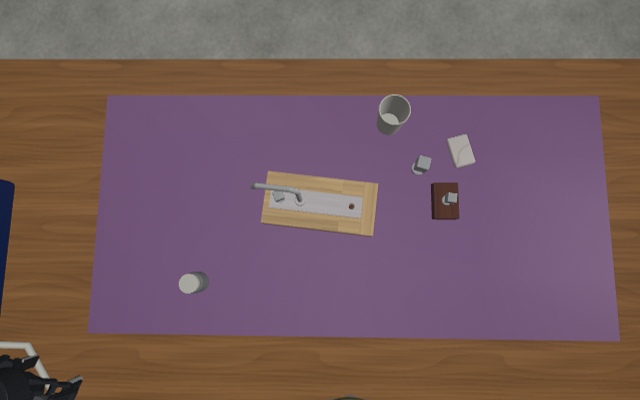

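View pics/sc0.png

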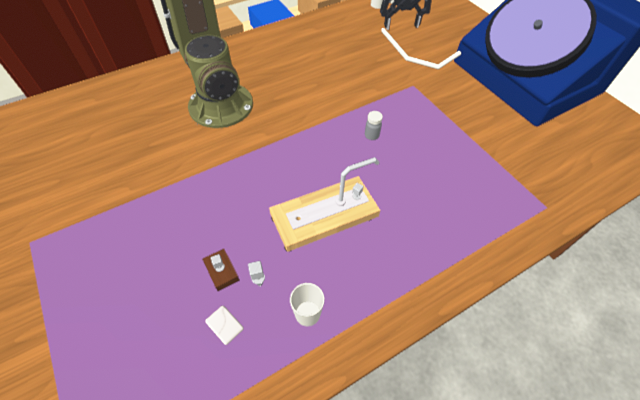

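Candidates in the top view: the screw in the dark block (451,198), a larger square-headed one standing loose on the mat (423,163), and the driven screw on the plate (279,197). The loose screw in the wooden block, at (451,198), fits the description. I'll check it in a crop and measure.

```bash
python3 - <<'E'
from h import *
d=load('top0');s=load('sc0')
c1=cv2.resize(d['color'][140:230,395:485],(400,400),interpolation=cv2.INTER_CUBIC)
c2=cv2.resize(d['color'][160:250,300:390],(400,400),interpolation=cv2.INTER_CUBIC)
cv2.imwrite('pics/c0.png',np.hstack([c1,c2]))
P=dep(d)
for (u,v) in [(452,197),(424,162),(440,205),(340,205),(372,200),(351,206)]: print((u,v),P[v,u].round(1))
def top(name,u0,v0,zlo,zhi,r=14):
    sl=P[v0-r:v0+r,u0-r:u0+r]; m=((sl[...,2]>zlo)&(sl[...,2]<zhi)).astype(np.uint8)
    q=sl[m>0]; R=cv2.minAreaRect(q[:,:2].astype(np.float32)); print(name,len(q),q.mean(0).round(1),R)
top('head',452,197,68,82); top('big',424,162,60,140,18); top('caddy',446,201,22,34,26)
# plate: bright grey; hole: dark px inside
hsv=cv2.cvtColor(d['color'],cv2.COLOR_BGR2HSV)
m=(hsv[195:218,338:364,2]<110); vv,uu=np.nonzero(m); print('hole px',len(uu),uu.mean()+338,vv.mean()+195, onz(d,uu.mean()+338,vv.mean()+195,46))
pl=((hsv[...,1]<40)&(hsv[...,2]>120)&(abs(P[...,2]-46)<6)).astype(np.uint8)
pl[:, :255]=0;pl[:,385:]=0
k=np.argwhere(pl)[:, ::-1]; q=np.array([onz(d,u,v,46)[:2] for u,v in k],np.float32); print('plate',len(k),cv2.minAreaRect(q))
E
```

```text
(452, 197) [ 584.9 -238.1   74.2]
(424, 162) [ 663.  -168.4   97.9]
(440, 205) [ 572.3 -223.4   27.9]
(340, 205) [568.1  24.1  43.6]
(372, 200) [581.3 -54.1  42.2]
(351, 206) [568.2  -3.9  26.9]
head 93 [ 585.5 -237.1   73.7] ((586.369873046875, -236.98182678222656), (22.97986602783203, 22.05109977722168), 87.86310577392578)
big 227 [ 661.7 -165.3   92.5] ((663.937744140625, -167.5400848388672), (29.492448806762695, 30.759262084960938), 74.3423843383789)
caddy 767 [ 585.  -235.8   28.1] ((585.842529296875, -238.38063049316406), (90.14474487304688, 61.463783264160156), 0.22628121078014374)
hole px 19 351.1578947368421 206.1578947368421 [565.14376489  -2.92585316  46.        ]
plate 1625 ((629.956787109375, 8.882034301757812), (184.80645751953125, 382.2350769042969), 37.755149841308594)
```

View pics/c0.png

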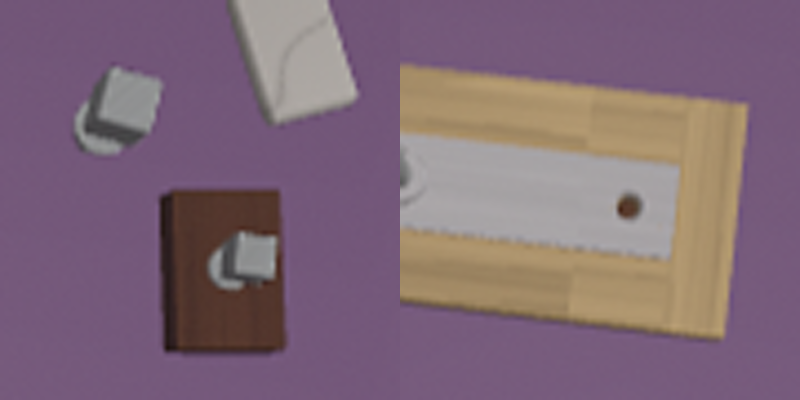

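The crop confirms it: the small head is in the block at top-view (452,197), the look-alike at (423,162) is clearly larger, and the hole is at (351,206). Measured head is 23x22 mm at (586,-237,74), and the caddy is 90x61 at z 28, which agrees with the sizes given. Now moving over the screw.

Call:
{"fn": "step_arm", "kwargs": {
  "plan": [
    {"gripper": 85,"delta_pos": [632,597,30],"yaw": -0.354},
    {"gripper": 85,"delta_pos": [632,597,30],"yaw": -0.354},
    {"gripper": 85,"delta_pos": [632,597,30],"yaw": -0.354},
    {"gripper": 85,"delta_pos": [632,597,30],"yaw": -0.354},
    {"gripper": 85,"delta_pos": [632,597,30],"yaw": -0.354},
    {"gripper": 85,"delta_pos": [632,597,30],"yaw": -0.354},
    {"gripper": 85,"delta_pos": [632,597,30],"yaw": -0.354},
    {"gripper": 85,"delta_pos": [632,597,30],"yaw": -0.354},
    {"gripper": 85,"delta_pos": [632,597,30],"yaw": -0.354},
    {"gripper": 85,"delta_pos": [632,597,30],"yaw": -0.354},
    {"gripper": 85,"delta_pos": [632,597,30],"yaw": -0.354},
    {"gripper": 85,"delta_pos": [632,597,30],"yaw": -0.354}
  ]
}}

```text
clock: 1.6
eef_pos: [536.8, -130.3, 205.1]
orientation: [[0.999, -0.036, -0.0], [-0.036, -0.999, 0.0], [-0.0, -0.0, -1.0]]
contact_force: [0.9, 0.8, 0.7]
finger_gap: 85.0
finger_force: 0.0
```

```bash
python3 - <<'E'
from h import *
s=arm.read_state()
for k in('clock','joint_pos','eef_pos','orientation'):print(np.round(s[k],3))
E
```

```text
1.6
[ 7.1910e+00 -5.0360e+00 -5.0680e+00 -9.0000e-03 -8.9972e+01  8.0752e+01]
[ 536.801 -130.277  205.119]
[[ 0.999 -0.036 -0.   ]
 [-0.036 -0.999  0.   ]
 [-0.    -0.    -1.   ]]
```

Call:
{"fn": "step_arm", "kwargs": {
  "plan": [
    {"gripper": 85,"delta_pos": [53,105,5],"yaw": 0},
    {"gripper": 85,"delta_pos": [53,105,5],"yaw": 0},
    {"gripper": 85,"delta_pos": [53,105,5],"yaw": 0},
    {"gripper": 85,"delta_pos": [53,105,5],"yaw": 0}
  ]
}}

```text
clock: 2.1
eef_pos: [585.3, -235.1, 199.7]
orientation: [[0.999, -0.036, -0.001], [-0.036, -0.999, 0.0], [-0.001, -0.0, -1.0]]
contact_force: [-0.5, 0.1, -0.3]
finger_gap: 85.3
finger_force: 0.0
```

```bash
python3 - <<'E'
from h import *
d=grab('wrist','w1');s=arm.read_state()
for k in('clock','joint_pos','eef_pos'):print(np.round(s[k],2))
P=dep(d);Z=P[...,2]
for n,lo,hi in(('head',68,82),('caddy',23,33)):
    m=((Z>lo)&(Z<hi)&(abs(P[...,0]-586)<60)&(abs(P[...,1]+237)<50)).astype(np.uint8)
    _,L,st,_=cv2.connectedComponentsWithStats(m); i=1+st[1:,4].argmax(); q=P[L==i]
    print(n,len(q),q.mean(0).round(1),cv2.minAreaRect(q[:,:2].astype(np.float32)))
E
```

```text
2.15
[ -3.67   6.88   6.51   0.   -89.63  91.65]
[ 585.46 -234.49  200.52]
head 508 [ 587.  -236.4   72.2] ((586.134033203125, -236.3548126220703), (21.935977935791016, 22.452831268310547), 82.3142318725586)
caddy 3719 [ 589.5 -236.2   26.5] ((586.1383056640625, -236.31126403808594), (90.21331024169922, 60.07155227661133), 0.04501981660723686)
```

View pics/w1.png

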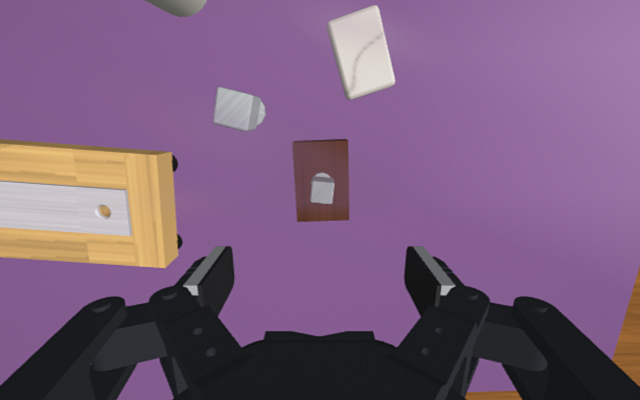

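The wrist view shows the small head at (322,190) in the block at (321,180), the big look-alike at (235,110), and the hole at (103,211). The head measures (586.3,-236.5), turned about -6°. Next I descend and grip.

Call:
{"fn": "step_arm", "kwargs": {
  "plan": [
    {"gripper": 85,"delta_pos": [0,0.5,60],"yaw": 0.07},
    {"gripper": 60,"delta_pos": [0,0.5,110],"yaw": 0.07},
    {"gripper": 50,"delta_pos": [0,0.5,140],"yaw": 0.07},
    {"gripper": 50,"delta_pos": [0,0.5,158],"yaw": 0.07},
    {"gripper": 50,"delta_pos": [0,0.5,158],"yaw": 0.07},
    {"gripper": 50,"delta_pos": [0,0.5,158],"yaw": 0.07}
  ]
}}

```text
clock: 2.9
eef_pos: [586.7, -235.5, 44.7]
orientation: [[0.994, -0.105, 0.003], [-0.105, -0.994, -0.001], [0.003, 0.001, -1.0]]
contact_force: [-0.3, -0.6, 0.3]
finger_gap: 50.2
finger_force: 0.0
```

```bash
python3 - <<'E'
from h import *
d=load('w1')
hsv=cv2.cvtColor(d['color'],cv2.COLOR_BGR2HSV)
s=hsv[198:224,90:117]; m=(s[...,1]>60).astype(np.uint8)
_,L,st,c=cv2.connectedComponentsWithStats(m); print(st,c+[90,198])
# plate outline in wrist view
print('top',onz(load('top0'),351.16,206.16,46))
for i in range(1,len(st)): print(onz(d,c[i][0]+90,c[i][1]+198,45))
P=dep(d); print(P[205:218:6,60:90:10,2])
print(arm.read_state()['eef_pos'])
E
```

```text
[[  0   0  27  26 612]
 [  9   8  11  11  90]] [[102.80718954 210.4869281 ]
 [104.31111111 210.58888889]]
top [565.13863224  -2.93096393  46.        ]
[567.97991198  -2.88824653  45.        ]
[[43.74657525 45.17457604 44.56385293]
 [44.94432713 45.20836992 44.44589946]
 [45.42814163 44.77535519 44.17893286]]
[ 586.7045501  -235.54468237   44.72330664]
```

Call:
{"fn": "step_arm", "kwargs": {
  "plan": [
    {"gripper": 30,"delta_pos": [0,0.5,1],"yaw": 0},
    {"gripper": 15,"delta_pos": [0,0.5,1],"yaw": 0},
    {"gripper": 15,"delta_pos": [0,0.5,1],"yaw": 0},
    {"gripper": 15,"delta_pos": [0,0.5,1],"yaw": 0},
    {"gripper": 15,"delta_pos": [0,0.5,1],"yaw": 0},
    {"gripper": 15,"delta_pos": [0,0.5,1],"yaw": 0}
  ]
}}

```text
clock: 3.65
eef_pos: [586.2, -236.3, 42.7]
orientation: [[0.994, -0.105, 0.002], [-0.105, -0.994, -0.001], [0.002, 0.001, -1.0]]
contact_force: [-0.6, 0.5, 5.0]
finger_gap: 21.1
finger_force: 59.3
```

Call:
{"fn": "step_arm", "kwargs": {
  "plan": [
    {"gripper": 15,"delta_pos": [0,0,-30],"yaw": 0},
    {"gripper": 15,"delta_pos": [0,0,-80],"yaw": 0},
    {"gripper": 15,"delta_pos": [0,0,-120],"yaw": 0},
    {"gripper": 15,"delta_pos": [-44,-230,-120],"yaw": -1.0},
    {"gripper": 15,"delta_pos": [-44,-230,-120],"yaw": -1.0},
    {"gripper": 15,"delta_pos": [-44,-230,-120],"yaw": -1.0},
    {"gripper": 15,"delta_pos": [-44,-230,-120],"yaw": -1.0},
    {"gripper": 15,"delta_pos": [-44,-230,-120],"yaw": -1.0},
    {"gripper": 15,"delta_pos": [-44,-230,-120],"yaw": -1.0},
    {"gripper": 15,"delta_pos": [-44,-230,-120],"yaw": -1.0},
    {"gripper": 15,"delta_pos": [-44,-230,-120],"yaw": -1.0},
    {"gripper": 15,"delta_pos": [-44,-230,-120],"yaw": -1.0}
  ]
}}

```text
clock: 5.15
eef_pos: [566.0, -2.9, 161.3]
orientation: [[0.627, 0.779, -0.0], [0.779, -0.627, -0.0], [-0.0, -0.0, -1.0]]
contact_force: [0.2, 0.0, -0.2]
finger_gap: 21.4
finger_force: 60.6
```

```bash
python3 - <<'E'
from h import *
d=grab('wrist','w2');t=grab('top','t2');c=grab('scene','s2');s=arm.read_state()
for k in('clock','joint_pos','eef_pos','orientation','finger_gap','contact_force'):print(np.round(s[k],3))
p=s['eef_pos']
q=pix(c,p-[0,0,30]);print(q)
u,v=q.round().astype(int)
cr=cv2.resize(c['color'][v-60:v+60,u-60:u+60],(600,600),interpolation=cv2.INTER_CUBIC)
cv2.imwrite('pics/m2.png',np.hstack([cv2.resize(d['color'],(480,300)),cv2.resize(cr,(300,300))]))
E
```

```text
5.3
[ 2.00290e+01 -2.67300e+00 -7.37300e+00  3.00000e-03 -8.53090e+01
  1.21169e+02]
[566.042  -2.826 161.396]
[[ 0.627  0.779 -0.   ]
 [ 0.779 -0.627 -0.   ]
 [-0.    -0.    -1.   ]]
20.985
[ 0.017 -0.437 -1.438]
[296.71131917 199.06551657]
```

View pics/m2.png

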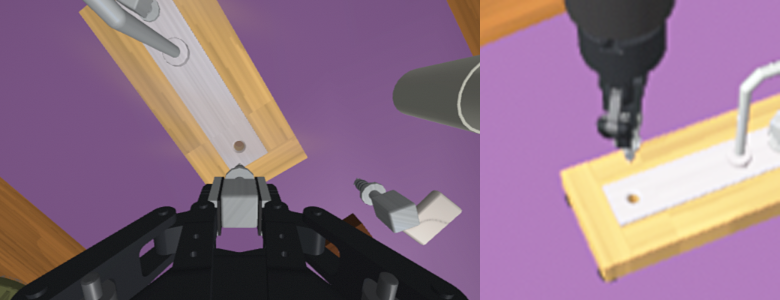

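The screw is held, with its tip at wrist px ~(320,222), and the hole is visible at ~(320,195). I'll lower to about 6 mm above the plate and look closely.

Call:
{"fn": "step_arm", "kwargs": {
  "plan": [
    {"gripper": 15,"delta_pos": [0,0,35],"yaw": 0},
    {"gripper": 15,"delta_pos": [0,0,60],"yaw": 0},
    {"gripper": 15,"delta_pos": [0,0,68],"yaw": 0},
    {"gripper": 15,"delta_pos": [0,0,68],"yaw": 0},
    {"gripper": 15,"delta_pos": [0,0,68],"yaw": 0}
  ]
}}

```text
clock: 5.92
eef_pos: [566.8, -2.6, 95.0]
orientation: [[0.626, 0.78, 0.002], [0.78, -0.626, 0.0], [0.001, 0.002, -1.0]]
contact_force: [0.1, 0.1, 0.3]
finger_gap: 21.3
finger_force: 60.6
```

```bash
python3 - <<'E'
from h import *
d=grab('wrist','w3');c=grab('scene','s3');s=arm.read_state()
p=s['eef_pos'];print(p,s['contact_force'])
tip=p+[0,0,-40.6];print('pred tip px',pix(d,tip),pix(c,tip),'hole guess',pix(d,np.array([567,-3,46.])),pix(c,np.array([567,-3,46.])))
def cr(d,r,f):
    u,v=pix(d,np.array([567,-3,50.])).round().astype(int); print(u-r,v-r)
    return cv2.resize(d['color'][v-r:v+r,u-r:u+r],(400,400),interpolation=cv2.INTER_CUBIC)
cv2.imwrite('pics/m3.png',np.hstack([cr(d,40,1),cr(c,20,1)]))
E
```

```text
[566.69185897  -2.57569738  94.75454417] [ 0.05204973 -0.81647024 -1.31577567]
pred tip px [318.94469939 226.93173705] [297.93818192 215.76530805] hole guess [319.6529831  222.93817496] [297.95402748 217.54420226]
280 185
278 197
```

View pics/m3.png

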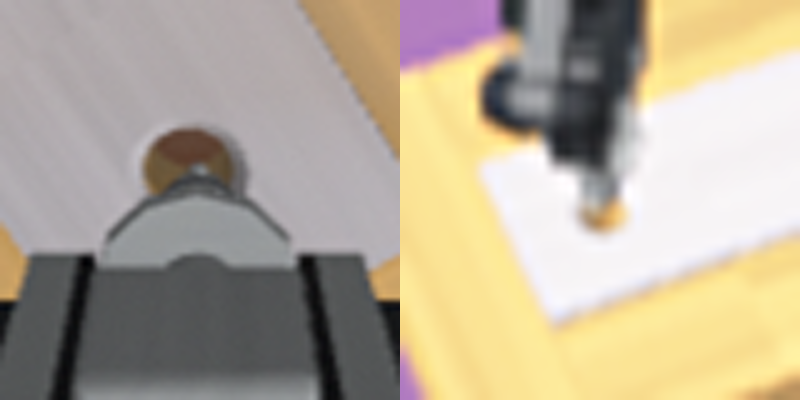

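```bash
python3 - <<'E'
from h import *
d=load('w3');p=np.array([566.7,-2.58,94.75]);X=np.array([.626,.78,0]);Y=np.array([.78,-.626,0])
g=lambda u,v:(280+u/5-.4,185+v/5-.4)
def tl(w): w=w-p; return np.round([w@X,w@Y],2)
a=onz(d,*g(189,122),46)-8.6*X; b=onz(d,*g(189,128),44)-6.6*X
print('hole rel TCP in tool xy',tl(a),tl(b),a,b)
l=onz(d,*g(130,165),46);r=onz(d,*g(248,165),46);print('width',np.linalg.norm(l-r),tl((l+r)/2))
tz=p[2]-40.6
for v in(160,165,172): print('tip',tl(onz(d,*g(200,v),tz)-4.5*X))
# collar rim: centre of underside z tip+26, top +30
c=onz(d,*g(198,193),tz+30)-12*X;print('collar',tl(c))
l=onz(d,*g(105,240),tz+28);r=onz(d,*g(292,240),tz+28);print('w',np.linalg.norm(l-r),tl((l+r)/2))
k=load('s3')
for z,n in((46,'hole scene'),):print(n,tl(onz(k,278+203/10-.45,197+215/10-.45,z)))
E
```

```text
hole rel TCP in tool xy [ 1.43 -1.05] [ 1.94 -1.06] [566.77665074  -0.80212645  46.        ] [ 5.67083433e+02 -4.03293404e-01  4.40000000e+01]
width 16.367603829367738 [ 3.79 -1.07]
tip [2.8  0.43]
tip [2.1  0.43]
tip [1.11 0.43]
collar [1.63 0.1 ]
w 21.319493944051256 [7.21 0.16]
hole scene [-0.14  2.11]
```

Tip to hole offset: the wrist view gives about -1.3 mm along tool y, and the scene view shows tool x already aligned. Correct that and ease in.

Call:
{"fn": "step_arm", "kwargs": {
  "plan": [
    {"gripper": 15,"delta_pos": [0,-1.3,0],"yaw": 0},
    {"gripper": 15,"delta_pos": [0,-1.3,5],"yaw": 0},
    {"gripper": 15,"delta_pos": [0,-1.3,9],"yaw": 0},
    {"gripper": 15,"delta_pos": [0,-1.3,12],"yaw": 0},
    {"gripper": 15,"delta_pos": [0,-1.3,14],"yaw": 0},
    {"gripper": 15,"delta_pos": [0,-1.3,14],"yaw": 0}
  ]
}}

```text
clock: 6.78
eef_pos: [565.3, -1.8, 79.5]
orientation: [[0.626, 0.78, 0.0], [0.78, -0.626, 0.0], [0.0, 0.0, -1.0]]
contact_force: [1.2, 0.8, -0.8]
finger_gap: 21.3
finger_force: 60.6
```

Call:
{"fn": "step_arm", "kwargs": {
  "plan": [
    {"gripper": 15,"delta_pos": [0.4,0,3],"yaw": 0},
    {"gripper": 15,"delta_pos": [0.4,0,6],"yaw": 0},
    {"gripper": 15,"delta_pos": [0.4,0,9],"yaw": 0},
    {"gripper": 15,"delta_pos": [0.4,0,11],"yaw": 0},
    {"gripper": 15,"delta_pos": [0.4,0,11],"yaw": 0},
    {"gripper": 15,"delta_pos": [0.4,0,11],"yaw": 0}
  ]
}}

```text
clock: 7.52
eef_pos: [565.4, -1.5, 68.3]
orientation: [[0.626, 0.78, 0.0], [0.78, -0.626, -0.0], [0.0, 0.0, -1.0]]
contact_force: [3.6, 0.0, -0.9]
finger_gap: 21.2
finger_force: 60.5
```

Call:
{"fn": "step_arm", "kwargs": {
  "plan": [
    {"gripper": 15,"delta_pos": [0.5,0.6,1],"yaw": 0},
    {"gripper": 15,"delta_pos": [0.5,0.6,2.5],"yaw": 0},
    {"gripper": 15,"delta_pos": [0.5,0.6,2.5],"yaw": 0}
  ]
}}

```text
clock: 7.9
eef_pos: [565.7, -1.6, 65.5]
orientation: [[0.626, 0.78, -0.001], [0.78, -0.626, -0.0], [-0.001, -0.001, -1.0]]
contact_force: [0.5, -0.0, -0.3]
finger_gap: 21.2
finger_force: 60.7
```

Call:
{"fn": "step_arm", "kwargs": {
  "plan": [
    {"gripper": 15,"delta_pos": [0,0,1],"yaw": 0},
    {"gripper": 15,"delta_pos": [0,0,1.5],"yaw": 0},
    {"gripper": 15,"delta_pos": [0,0,1.5],"yaw": 0}
  ]
}}

```text
clock: 8.28
eef_pos: [565.9, -1.6, 64.6]
orientation: [[0.626, 0.78, -0.0], [0.78, -0.626, -0.0], [-0.0, -0.0, -1.0]]
contact_force: [-1.4, 0.5, 1.0]
finger_gap: 20.8
finger_force: 60.9
```

Call:
{"fn": "step_arm", "kwargs": {
  "plan": [
    {"gripper": 15,"delta_pos": [-0.1,-0.1,0.5],"yaw": 0},
    {"gripper": 15,"delta_pos": [-0.1,-0.1,0.8],"yaw": 0},
    {"gripper": 15,"delta_pos": [-0.1,-0.1,0.8],"yaw": 0},
    {"gripper": 15,"delta_pos": [-0.1,-0.1,0.8],"yaw": 0}
  ]
}}

```text
clock: 8.78
eef_pos: [566.0, -1.6, 64.0]
orientation: [[0.626, 0.78, 0.0], [0.78, -0.626, -0.0], [-0.0, 0.0, -1.0]]
contact_force: [-2.6, -0.5, 4.9]
finger_gap: 21.5
finger_force: 61.4
```

Call:
{"fn": "step_arm", "kwargs": {
  "plan": [
    {"gripper": 15,"delta_pos": [-0.2,-0.2,0.5],"yaw": 0},
    {"gripper": 15,"delta_pos": [-0.2,-0.2,0.9],"yaw": 0},
    {"gripper": 15,"delta_pos": [-0.2,-0.2,0.9],"yaw": 0},
    {"gripper": 15,"delta_pos": [-0.2,-0.2,0.9],"yaw": 0}
  ]
}}

```text
clock: 9.28
eef_pos: [566.0, -1.6, 63.6]
orientation: [[0.626, 0.78, 0.001], [0.78, -0.626, -0.0], [0.0, 0.001, -1.0]]
contact_force: [-2.6, -0.6, 6.8]
finger_gap: 21.1
finger_force: 61.8
```

Call:
{"fn": "step_arm", "kwargs": {
  "plan": [
    {"gripper": 15,"delta_pos": [-0.1,-0.1,0.6],"yaw": 0},
    {"gripper": 15,"delta_pos": [-0.1,-0.1,1.0],"yaw": 0},
    {"gripper": 15,"delta_pos": [-0.1,-0.1,1.0],"yaw": 0},
    {"gripper": 15,"delta_pos": [-0.1,-0.1,1.0],"yaw": 0}
  ]
}}

```text
clock: 9.78
eef_pos: [566.0, -1.6, 63.2]
orientation: [[0.626, 0.78, 0.002], [0.78, -0.626, -0.0], [0.001, 0.001, -1.0]]
contact_force: [-3.2, 0.6, 9.9]
finger_gap: 20.9
finger_force: 62.1
```

Call:
{"fn": "step_arm", "kwargs": {
  "plan": [
    {"gripper": 15,"delta_pos": [-0.2,-0.2,0.6],"yaw": 0},
    {"gripper": 15,"delta_pos": [-0.2,-0.2,1.2],"yaw": 0},
    {"gripper": 15,"delta_pos": [-0.2,-0.2,1.2],"yaw": 0},
    {"gripper": 15,"delta_pos": [-0.2,-0.2,1.3],"yaw": 0.1},
    {"gripper": 15,"delta_pos": [-0.2,-0.2,1.5],"yaw": 0.25},
    {"gripper": 15,"delta_pos": [-0.2,-0.2,1.7],"yaw": 0.4},
    {"gripper": 15,"delta_pos": [-0.2,-0.2,1.7],"yaw": 0.4}
  ]
}}

```text
clock: 10.65
eef_pos: [566.1, -1.4, 62.4]
orientation: [[0.881, 0.473, 0.003], [0.473, -0.881, -0.0], [0.002, 0.001, -1.0]]
contact_force: [-4.1, 1.4, 12.5]
finger_gap: 21.1
finger_force: 62.5
```

Call:
{"fn": "step_arm", "kwargs": {
  "plan": [
    {"gripper": 15,"delta_pos": [-0.5,-0.2,0.3],"yaw": 0.15},
    {"gripper": 15,"delta_pos": [-0.5,-0.2,0.5],"yaw": 0.3},
    {"gripper": 15,"delta_pos": [-0.5,-0.2,0.7],"yaw": 0.45},
    {"gripper": 15,"delta_pos": [-0.5,-0.2,0.9],"yaw": 0.6},
    {"gripper": 15,"delta_pos": [-0.5,-0.2,1.1],"yaw": 0.75},
    {"gripper": 15,"delta_pos": [-0.5,-0.2,1.1],"yaw": 0.75}
  ]
}}

```text
clock: 11.4
eef_pos: [566.1, -1.1, 61.6]
orientation: [[0.967, -0.254, 0.004], [-0.254, -0.967, 0.001], [0.004, -0.002, -1.0]]
contact_force: [-3.5, 1.6, 12.7]
finger_gap: 21.4
finger_force: 62.5
```

Call:
{"fn": "step_arm", "kwargs": {
  "plan": [
    {"gripper": 15,"delta_pos": [-0.4,0.2,0.2],"yaw": 0.16},
    {"gripper": 15,"delta_pos": [-0.4,0.2,0.4],"yaw": 0.32},
    {"gripper": 15,"delta_pos": [-0.4,0.2,0.6],"yaw": 0.48},
    {"gripper": 15,"delta_pos": [-0.4,0.2,0.8],"yaw": 0.64},
    {"gripper": 15,"delta_pos": [-0.4,0.2,1.0],"yaw": 0.8},
    {"gripper": 15,"delta_pos": [-0.4,0.2,1.0],"yaw": 0.8}
  ]
}}

```text
clock: 12.15
eef_pos: [566.4, -1.0, 60.8]
orientation: [[0.492, -0.871, 0.006], [-0.871, -0.492, 0.001], [0.002, -0.006, -1.0]]
contact_force: [-1.7, 3.1, 11.9]
finger_gap: 21.3
finger_force: 62.4
```

Call:
{"fn": "step_arm", "kwargs": {
  "plan": [
    {"gripper": 15,"delta_pos": [-0.6,0,0.3],"yaw": 0.16},
    {"gripper": 15,"delta_pos": [-0.6,0,0.5],"yaw": 0.32},
    {"gripper": 15,"delta_pos": [-0.6,0,0.7],"yaw": 0.48},
    {"gripper": 15,"delta_pos": [-0.6,0,0.9],"yaw": 0.64},
    {"gripper": 15,"delta_pos": [-0.6,0,1.1],"yaw": 0.8},
    {"gripper": 15,"delta_pos": [-0.6,0,1.1],"yaw": 0.8}
  ]
}}

```text
clock: 12.9
eef_pos: [566.7, -0.9, 60.0]
orientation: [[-0.282, -0.959, 0.007], [-0.959, 0.282, 0.0], [-0.002, -0.007, -1.0]]
contact_force: [0.1, 0.2, 10.8]
finger_gap: 21.2
finger_force: 62.3
```

```bash
python3 - <<'E'
from h import *
s=arm.read_state()
for k in('joint_pos','eef_pos','contact_force','ft_torque'):print(np.round(s[k],3))
E
```

```text
[ 20.276  -0.373 -15.882   0.13  -74.099 -36.699]
[566.655  -0.945  59.993]
[ 0.074  0.181 10.831]
[ 0.209 -0.205 -0.002]
```

Call:
{"fn": "step_arm", "kwargs": {
  "plan": [
    {"gripper": 15,"delta_pos": [0,0,0.5],"yaw": 0.15},
    {"gripper": 15,"delta_pos": [0,0,0.8],"yaw": 0.3},
    {"gripper": 15,"delta_pos": [0,0,1.0],"yaw": 0.45},
    {"gripper": 15,"delta_pos": [0,0,1.2],"yaw": 0.6},
    {"gripper": 15,"delta_pos": [0,0,1.2],"yaw": 0.6}
  ]
}}

```text
clock: 13.52
eef_pos: [566.9, -1.2, 59.3]
orientation: [[-0.774, -0.633, 0.008], [-0.633, 0.774, -0.0], [-0.006, -0.005, -1.0]]
contact_force: [-0.2, -0.4, 13.7]
finger_gap: 20.9
finger_force: 62.5
```

```bash
python3 - <<'E'
from h import *
s=arm.read_state()
for k in('joint_pos','eef_pos','contact_force','ft_torque'):print(np.round(s[k],3))
E
```

```text
[ 20.268  -0.344 -15.937   0.169 -73.994 -71.073]
[566.87   -1.183  59.344]
[-0.156 -0.358 13.677]
[-0.014  0.039 -0.046]
```

Call:
{"fn": "step_arm", "kwargs": {
  "plan": [
    {"gripper": 15,"delta_pos": [0,0,0.2],"yaw": 0.15},
    {"gripper": 15,"delta_pos": [0,0,0.3],"yaw": 0.3},
    {"gripper": 15,"delta_pos": [0,0,0.5],"yaw": 0.45},
    {"gripper": 15,"delta_pos": [0,0,0.6],"yaw": 0.6},
    {"gripper": 15,"delta_pos": [0,0,0.6],"yaw": 0.6}
  ]
}}

```text
clock: 14.15
eef_pos: [567.0, -1.4, 59.2]
orientation: [[-0.996, -0.085, 0.008], [-0.085, 0.996, -0.0], [-0.008, -0.001, -1.0]]
contact_force: [-0.3, -0.0, 14.9]
finger_gap: 21.1
finger_force: 62.8
```

```bash
python3 - <<'E'
from h import *
s=arm.read_state()
for k in('joint_pos','eef_pos','contact_force','ft_torque'):print(np.round(s[k],3))
d=grab('wrist','w5')
cv2.imwrite('pics/m5.png',cv2.resize(d['color'][180:260,260:380],(600,400),interpolation=cv2.INTER_CUBIC))
E
```

```text
[  20.261   -0.339  -15.96     0.194  -73.957 -105.454]
[566.959  -1.375  59.165]
[-0.329 -0.045 14.888]
[-0.193  0.232 -0.079]
```

View pics/m5.png

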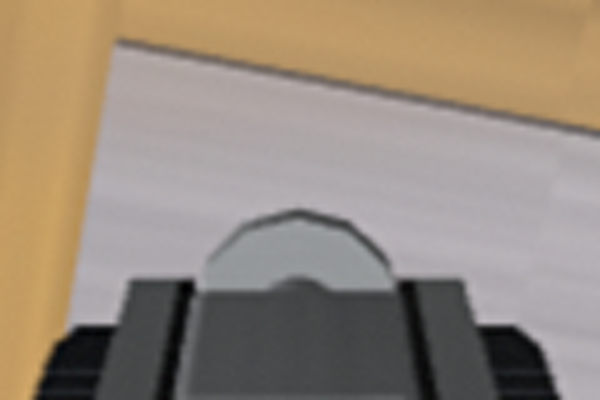

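The collar looks flush on the plate, and z has stopped falling while turning. One more short turn to confirm it is seated.

Call:
{"fn": "step_arm", "kwargs": {
  "plan": [
    {"gripper": 15,"delta_pos": [0,0,0.1],"yaw": 0.15},
    {"gripper": 15,"delta_pos": [0,0,0.2],"yaw": 0.3},
    {"gripper": 15,"delta_pos": [0,0,0.2],"yaw": 0.45},
    {"gripper": 15,"delta_pos": [0,0,0.2],"yaw": 0.45}
  ]
}}

```text
clock: 14.7
eef_pos: [566.9, -1.4, 59.1]
orientation: [[-0.934, 0.357, 0.008], [0.357, 0.934, -0.001], [-0.008, 0.002, -1.0]]
contact_force: [-1.7, -0.5, 15.8]
finger_gap: 21.3
finger_force: 62.9
```

```bash
python3 - <<'E'
from h import *
s=arm.read_state()
for k in('joint_pos','eef_pos','contact_force','ft_torque'):print(np.round(s[k],3))
E
```

```text
[  20.261   -0.339  -15.969    0.198  -73.957 -131.237]
[566.893  -1.426  59.098]
[-1.658 -0.532 15.843]
[-0.178  0.497 -0.042]
```

Seated. Now I'll ease off the push, open, and retreat straight up.

Call:
{"fn": "step_arm", "kwargs": {
  "plan": [
    {"gripper": 15,"delta_pos": [0,0,-2],"yaw": 0.45},
    {"gripper": 15,"delta_pos": [0,0,-3.5],"yaw": 0.45},
    {"gripper": 15,"delta_pos": [0,0,-3.5],"yaw": 0.45}
  ]
}}

```text
clock: 15.08
eef_pos: [565.9, -1.2, 60.1]
orientation: [[-0.684, 0.73, 0.005], [0.73, 0.684, 0.0], [-0.003, 0.004, -1.0]]
contact_force: [0.5, -0.9, 6.7]
finger_gap: 21.3
finger_force: 61.5
```

Call:
{"fn": "step_arm", "kwargs": {
  "plan": [
    {"gripper": 15,"delta_pos": [0,0,-1.2],"yaw": 0},
    {"gripper": 45,"delta_pos": [0,0,-1.5],"yaw": 0},
    {"gripper": 45,"delta_pos": [0,0,-1.5],"yaw": 0},
    {"gripper": 45,"delta_pos": [0,0,-1.5],"yaw": 0},
    {"gripper": 45,"delta_pos": [0,0,-20],"yaw": 0},
    {"gripper": 45,"delta_pos": [0,0,-60],"yaw": 0},
    {"gripper": 45,"delta_pos": [0,0,-110],"yaw": 0},
    {"gripper": 45,"delta_pos": [0,0,-150],"yaw": 0},
    {"gripper": 45,"delta_pos": [0,0,-150],"yaw": 0},
    {"gripper": 45,"delta_pos": [0,0,-150],"yaw": 0}
  ]
}}

```text
clock: 16.32
eef_pos: [563.9, -1.1, 208.8]
orientation: [[-0.686, 0.727, 0.0], [0.727, 0.686, 0.0], [0.0, 0.001, -1.0]]
contact_force: [-0.2, -0.7, -0.5]
finger_gap: 45.2
finger_force: 0.0
```

```bash
python3 - <<'E'
from h import *
d=grab('wrist','w6');s=arm.read_state();print(s['eef_pos'],s['contact_force'])
P=dep(d);m=(abs(P[...,0]-567)<14)&(abs(P[...,1]+1.5)<14)&(P[...,2]>75)
q=P[m];print(len(q),q.mean(0),np.percentile(q[:,2],[10,50,90]))
pl=(abs(P[...,0]-567)<20)&(P[...,1]>25)&(P[...,1]<60);print('plate',np.median(P[pl][:,2]))
c=grab('scene','s6')['color'][160:260,240:400]
cv2.imwrite('pics/m6.png',np.hstack([cv2.resize(d['color'],(400,250)),cv2.resize(c,(400,250),interpolation=cv2.INTER_CUBIC)]))
E
```

```text
[563.60953009  -1.18252978 207.90182809] [-0.64272017 -0.76575964  0.31570974]
3952 [558.79368956   7.07126538 263.09222064] [ 91.01996637 291.95467551 300.02510839]
plate 275.3169275194257
```

View pics/m6.png

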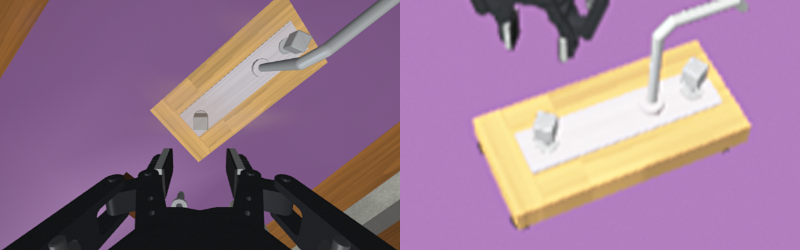

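The picture shows the screw standing upright in the plate (wrist px ~(320,195)), collar down like its neighbour, with the gripper clear. A height check, then hand in.

```bash
python3 - <<'E'
from h import *
P=dep(load('w6'));z=P[...,2]
def med(x,y,r,lo,hi):
    m=(np.hypot(P[...,0]-x,P[...,1]-y)<r)&(z>lo)&(z<hi); return m.sum(),P[m].mean(0).round(1),np.median(z[m])
print('new',med(567,-1.5,13,80,110));print('plate',med(570,40,15,35,60))
m=(P[...,1]>150)&(P[...,1]<200)&(z>80)&(z<110)&(abs(P[...,0]-575)<40);print('driven',m.sum(),P[m].mean(0),np.median(z[m]))
E
```

```text
new (np.int64(525), array([ 5.661e+02, -1.000e-01,  9.040e+01]), np.float64(90.72243158470384))
plate (np.int64(630), array([569.9,  40.1,  44.5]), np.float64(44.45654789771014))
driven 935 [584.77885695 171.2213348   89.24819571] 90.12717490541546
```

```bash
python3 -c "
from plant import arm
print(arm.job_done())"
```

```text
the job is handed in; nothing more can be done
None
```

The screw is driven home and released: its head top measures 46.3 mm above the plate (46 expected when seated), the highest push reading I saw was about 16 N, I moved nothing else, and the job was handed in after about 16 s of robot time.

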